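# Close the ends of a gel casting stand, then hold the comb snug between its plates

### The job

Make the gel casting stand ready: take the two upright end bars from the rack and stand one fully home in the stand's left pocket (number 1, one pip) and let go, then the other in the right pocket (number 2, two pips). Then take the comb by its handle and slide its blade straight down between the two sprung plates, midway between the bars, until it drags snugly in the tight lower part with the handle still about 15 mm above the plates, and finish while holding it there in the gripper. Leave the other things on the bench where they are.

Things in the scene. Friction and masses are not known exactly. Their poses are not given: they have to be found in the camera images.
- casting_stand: Fixed grey base 110 x 180 x 12 mm; two metal plates 100 mm long (along y) face each other across the middle, spring brackets behind them (to 55 mm either side, under 40 mm high), a white pocket block at each end. Origin: centre of the underside, z up, x across the gap (away from the robot at yaw 0), y to pocket 1. Yaw within 0.45 rad of 0; left or right of the rack.
- pocket_1 (a point): Middle of the mouth of pocket 1 (+y end, left seen from the robot, one pip on the block's robot side), 52 mm above the worktop: a square hole 16 x 16 mm along the stand's x and y, 40 mm deep to a floor 12 mm above the worktop; block 34 x 32 mm, 66 mm in y from the stand's middle.
- pocket_2 (a point): Centre of the mouth of pocket 2 (the -y end, right, two pips); otherwise like pocket 1.
- gap_mouth (a point): Middle of the gap between the plates, level with their tops, 80 mm above the worktop. The mouth is 16 mm wide from 80 down to 62 mm, both faces slope in to 42 mm, and from 42 to 13 mm they are parallel, 0.5 mm apart at rest. The base lies 12 mm above the worktop.
- near_plate (a joint): Outward travel (m, from the floating middle) of the sprung plate on the stand's -x side: 0 at rest, about 0.00175 with the 4 mm blade centred in the tight part, 0.007 at most. Spring: about 3 N at 0 plus 1.5 N per mm, so the blade takes roughly 10 N to push down. Both plates also float together up to 4 mm across the gap (0.3 N per mm) and so centre on the blade.
- far_plate (a joint): The same for the plate on the +x side.
- comb_rack: Fixed rack, grey base 120 x 130 x 10 mm; origin: centre of the underside; yaw within 0.45 rad of 0. At x = +35 mm the comb hangs by its handle's ends in two posts at y = +-42.5 mm (26 x 8 mm, seat 86 mm high, notch sides 95 mm: lift straight up). At x = -35 mm, y = +-40 mm the end bars stand in blocks 40 mm high, in 16 x 16 mm holes with a floor 10 mm above the worktop.
- comb: White gel comb, 104 mm high, 80 g: blade 4 mm thick (x), 70 mm wide (y), 70 mm long, toothed below; on top a handle bar 12 mm thick (x), 96 mm long (y), 34 mm high (z = 70 to 104 mm). Origin: middle of the blade's lower edge; z up. Hangs upright in the rack, parallel to its y, lower edge 16 mm above the worktop. Both ways round are alike.
- end_bar_a: Upright plain steel bar 12 x 12 x 105 mm, 70 g, foot stepped down to 8 mm over the lowest 8 mm, a thin dark line 78 mm up. Origin: centre of the foot; z up. Stands in the rack, square with it. The two bars are alike and either may go in either pocket.
- end_bar_b: The other end bar, the same.
- brown_bottle: Bystander: brown bottle 52 mm wide, 125 mm high, behind the work. Origin at its foot.
- petri: Bystander: closed flat dish 84 mm wide, 16 mm high, front left. Origin under its centre.
- jar: Bystander: low jar 63 mm wide, 53 mm high, with blue cap, front right. Origin under its centre.
Mind the look-alikes: they are no part of the job. What is shaped like the end_bar_a but green or pink is not meant.

How it is judged (in metres and radians):
On the way, in this order (a step that is already met when the one before it is completed fails the run):
1. an end bar stands fully home in pocket 1 and is let go, the comb still away from the stand (((horizontal distance between end_bar_a and pocket_1 below 0.005 m and z of end_bar_a in the frame of casting_stand below 0.017 m and angle between end_bar_a's own z axis and vertical below 0.12 rad and contact force between the fingers and end_bar_a below 0.3 N) or (horizontal distance between end_bar_b and pocket_1 below 0.005 m and z of end_bar_b in the frame of casting_stand below 0.017 m and angle between end_bar_b's own z axis and vertical below 0.12 rad and contact force between the fingers and end_bar_b below 0.3 N)) and horizontal distance between comb and casting_stand above 0.06 m), for 0.2 s.
2. the other end bar stands fully home in pocket 2 and is let go, the first still in pocket 1, the comb still away (all of step 1 and ((horizontal distance between end_bar_a and pocket_2 below 0.005 m and z of end_bar_a in the frame of casting_stand below 0.017 m and angle between end_bar_a's own z axis and vertical below 0.12 rad and contact force between the fingers and end_bar_a below 0.3 N) or (horizontal distance between end_bar_b and pocket_2 below 0.005 m and z of end_bar_b in the frame of casting_stand below 0.017 m and angle between end_bar_b's own z axis and vertical below 0.12 rad and contact force between the fingers and end_bar_b below 0.3 N))), for 0.2 s.
At the end, for the whole second after the job is handed in: A bar stands home in each pocket, let go (within 5 mm, upright to 0.12 rad); the comb, at rest and still gripped (over 4 N), has its handle 6 to 27 mm above the plates, is centred to 5 mm across and 12 mm along, upright to 0.09, in line to 0.1 rad, and pushes both plates out over 0.4 mm (((horizontal distance between end_bar_a and pocket_1 below 0.005 m and z of end_bar_a in the frame of casting_stand below 0.017 m and angle between end_bar_a's own z axis and vertical below 0.12 rad and contact force between the fingers and end_bar_a below 0.3 N) or (horizontal distance between end_bar_b and pocket_1 below 0.005 m and z of end_bar_b in the frame of casting_stand below 0.017 m and angle between end_bar_b's own z axis and vertical below 0.12 rad and contact force between the fingers and end_bar_b below 0.3 N)) and ((horizontal distance between end_bar_a and pocket_2 below 0.005 m and z of end_bar_a in the frame of casting_stand below 0.017 m and angle between end_bar_a's own z axis and vertical below 0.12 rad and contact force between the fingers and end_bar_a below 0.3 N) or (horizontal distance between end_bar_b and pocket_2 below 0.005 m and z of end_bar_b in the frame of casting_stand below 0.017 m and angle between end_bar_b's own z axis and vertical below 0.12 rad and contact force between the fingers and end_bar_b below 0.3 N)) and z of comb in the frame of casting_stand between 0.016 and 0.037 m and x of comb in the frame of casting_stand between -0.005 and 0.005 m and y of comb in the frame of casting_stand between -0.012 and 0.012 m and angle between comb's own z axis and vertical below 0.09 rad and angle between the y axis of comb and the y axis of casting_stand, either way round below 0.1 rad and value of joint each of near_plate, far_plate above 0.0004 m and contact force between the fingers and comb above 4 N and linear speed of comb below 0.01 m/s); the arm keeps its last pose, push and grip.
It fails at once if the brown bottle is displaced by more than 30 mm (distance of brown_bottle from where it was at the start of the episode above 0.03 m).
It fails at once if the flat dish is displaced by more than 30 mm (distance of petri from where it was at the start of the episode above 0.03 m).
It fails at once if the jar is displaced by more than 30 mm (distance of jar from where it was at the start of the episode above 0.03 m).
It also fails if it takes over 72 s, if anything falls off the work surface, if the arm or the gripper's body presses on something with over 40 N, if the wrist force passes 120 N, or if a joint passes its speed limit or range.

### The arm

A 6-joint arm with a two-finger parallel gripper is mounted at the origin on a cart in front of the work surface, level with it; the furniture and walls round the work are solid. World frame = base frame: x ahead of the robot, y to its left, z up, the work surface at z = 0. Lengths are in mm, angles in rad, forces in N, time in s.
With the tool pointing down it reaches from about 300 to 775 mm from the base axis. Payload 14.6 kg.
Tool frame: the origin (TCP) lies at the very end of the fingers, on their centre line; the grasp point (between the pads) lies 19 mm behind it; z points along the fingers, y is the line along which they close (so a half turn about z gives the same grasp; the last joint's range is limited). The gripper opens to 94 mm and grips with 3 to 60 N. Pads are 16 mm wide; open, the fingers measure 119 mm over their backs; the gripper's body (75 mm by 177 mm) begins 78 mm behind the grasp point.
Start: joints at [1.26, 0.3, 1.521, -0, 1.321, -0.067], TCP at [132.763, 533.726, 205.446] pointing down, gripper open.
Joint ranges: [-3.03, 3.03], [-0.79, 2.21], [0.23, 2.52], [-1.04, 4.18], [0, 3.07], [-2.55, 2.55]. Speed limits (rad/s): [2.22, 2.22, 2.57, 3.14, 3.14, 3.14].

### API

Orientations are given as [roll, pitch, yaw] about the fixed x, y, z axes, in that order (R = Rz(yaw) Ry(pitch) Rx(roll)).
In Python, from cell import manip, camera, get_calibration gives the robot as it stands.
- The arm moves only by the tool arm_command, never from a script. Its argument "targets" is a list of rows, each an object of numbers: "hand": the opening, from -1 (shut) to 1 (fully open), so that 0 is half open; "x", "y", "z": the shift along the tool's x, y, z in m; "yaw": the turn about the tool's z in rad. In form: [{"hand": .., "x": .., "y": .., "z": .., "yaw": ..}, ...]. A call has 1 to 10 rows; each row shifts and turns the commanded pose from where the row before left it, along the tool's axes as they then stand; what a row does not reach is not made up. A row lasts 1/10 s, in which the tool goes at most 50 mm and 8.59 degrees, less where a joint would pass 70% of its speed; a pose out of reach is approached as far as the arm can. A call is refused whole if a number of a shift passes 0.05 or a number of a turn 0.15, either way. A call with a gripper value outside its range is refused whole. The fingers move at their own pace and stop on an object; "newtons" is the grip in N (left out, the last holds). Time passes only in rows, so rows that do not move let the fingers close. It gives the time, the measured TCP pose, the force, the opening and the grip force at its end, in the units of the state.
- manip.read_state(): the state, without advancing time (a new reading comes with each control period).
- camera(name): name is "side" or "top"; returns the picture (420x560x3 uint8, red, green, blue); there is no depth.
- get_calibration(name): a dict with "K" (3x3 intrinsics, pixels), "cam_to_world" (4x4, takes a point from camera to world coordinates). Camera axes: x right, y up, looking along -z (the intrinsics and any distortion apply to the point x, -y, -z); pixel columns grow to the right and rows downward; lengths in mm; the calibration is good to about 2 mm. A picture is of the moment at which its call begins. get_calibration takes no time and is no camera call.
- manip.sign_off(): hands the job in; it is judged then, once.
The state is a dict: "clock": time; "joints": joint angles; "qd": joint speeds; "effort": joint torques, N m; "eef_pos": TCP position; "eef_rot": TCP orientation; "wrist_force": force on the tool from outside, world axes, zero at the start; "moment": the same for the moment, N m; "finger_gap": finger opening in mm; "finger_force": force on a finger pad.
Only numpy, scipy, OpenCV 4.12 (cv2) and the standard library are available. Lean on these libraries where they do the work, as an engineer would, in place of code of your own. Each camera call takes 0.05 s, during which the arm holds its last target. There are 200 camera calls.

## Working session

There is one attempt and no reset: what is moved stays moved. The work goes in short steps, Python scripts to look and compute and a tool call to move; the robot and the scene stay as the last step left them, time stands still between calls to the robot, and variables do not carry over. Pictures are saved under pics/ and viewed, at most 10 in all, crops included, and the job is handed in when it is done.

Besides the shell and the picture viewer there is one more tool, called after "Call:" as a command line: name --argument value ..., lists and objects as JSON in quotes. arm_command: Moves the arm, as the interface text tells. Its arguments: {"type":"object","properties":{"targets":{"type":"array"},"newtons":{"type":"number"}},"required":["targets"]}

```bash
mkdir -p pics; ls; python3 - <<'E'
from cell import manip,camera,get_calibration
import cv2,numpy as np
for n in("side","top"):
    im=camera(n); cv2.imwrite(f"pics/{n}0.png",im[:,:,::-1]); c=get_calibration(n); print(n,np.round(c["K"],1).tolist(),np.round(c["cam_to_world"],3).tolist(),[k for k in c])
print(manip.read_state())
E
```

```text
pics
side [[452.0, 0.0, 278.0], [0.0, 452.0, 210.9], [0.0, 0.0, 1.0]] [[0.987, 0.091, -0.136, 433.954], [-0.162, 0.452, -0.877, -946.598], [-0.018, 0.887, 0.461, 587.528], [0.0, 0.0, 0.0, 1.0]] ['K', 'cam_to_world']
top [[479.4, 0.0, 275.2], [0.0, 479.4, 212.8], [0.0, 0.0, 1.0]] [[0.036, 0.914, -0.405, -25.808], [-0.999, 0.029, -0.023, -53.978], [-0.009, 0.405, 0.914, 1368.217], [0.0, 0.0, 0.0, 1.0]] ['K', 'cam_to_world']
{'clock': 0.1, 'joints': array([ 1.26040583e+00,  3.00418260e-01,  1.52150823e+00, -1.99025848e-05,
        1.32071393e+00, -6.66189420e-02]), 'qd': array([ 0.00202673, -0.00057859, -0.00067648,  0.000764  , -0.00015313,
       -0.00094378]), 'effort': array([ 2.51776808e-03, -5.32643509e+01, -3.53282475e+01,  7.10763247e-02,
        2.34010810e-02, -4.34881758e-05]), 'eef_pos': array([132.69626759, 533.5095042 , 204.94613369]), 'eef_rot': array([-3.14054593e+00, -5.05139720e-05,  2.89782600e+00]), 'wrist_force': array([-0.22948796,  0.40626937,  0.50418135]), 'moment': array([-0.00727132, -0.01393848, -0.05266013]), 'finger_force': 0.0, 'finger_gap': 93.89405520627245}
```

View pics/side0.png

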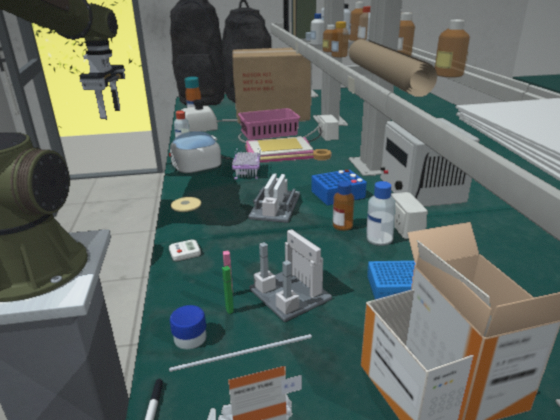

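View pics/top0.png

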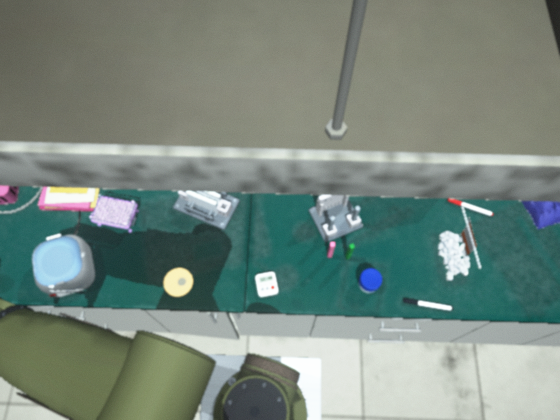

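Side view: the rack with bars at (264,265) and (287,280), comb at (303,265), stand at (275,200), and a green and a pink look-alike at (228,285). I'll enlarge these areas.

```bash
python3 - <<'E'
import cv2,numpy as np
s=cv2.imread("pics/side0.png");t=cv2.imread("pics/top0.png")
def crop(im,x,y,w,h,k):
    c=cv2.resize(im[y:y+h,x:x+w],None,fx=k,fy=k,interpolation=cv2.INTER_CUBIC)
    for i in range(0,w,10): cv2.putText(c,str(x+i),(i*k,8),0,.28,(0,255,255),1); c[::4,i*k]=(0,255,255)
    for i in range(0,h,10): cv2.putText(c,str(y+i),(0,i*k+8),0,.28,(0,255,255),1); c[i*k,::4]=(0,255,255)
    return c
o=np.zeros((600,800,3),np.uint8)
def put(c,x,y): o[y:y+c.shape[0],x:x+c.shape[1]]=c
put(crop(s,248,225,86,95,5)[:, :],0,0) if False else None
put(crop(s,245,225,90,95,4),0,0)
put(crop(s,245,168,62,55,6)[:330,:372],400,0)
put(crop(t,168,180,76,52,5),0,335)
put(crop(t,305,182,66,52,6)[:265,:396],400,335) 
cv2.imwrite("pics/c1.png",o)
E
```

```text
(no output)
```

View pics/c1.png

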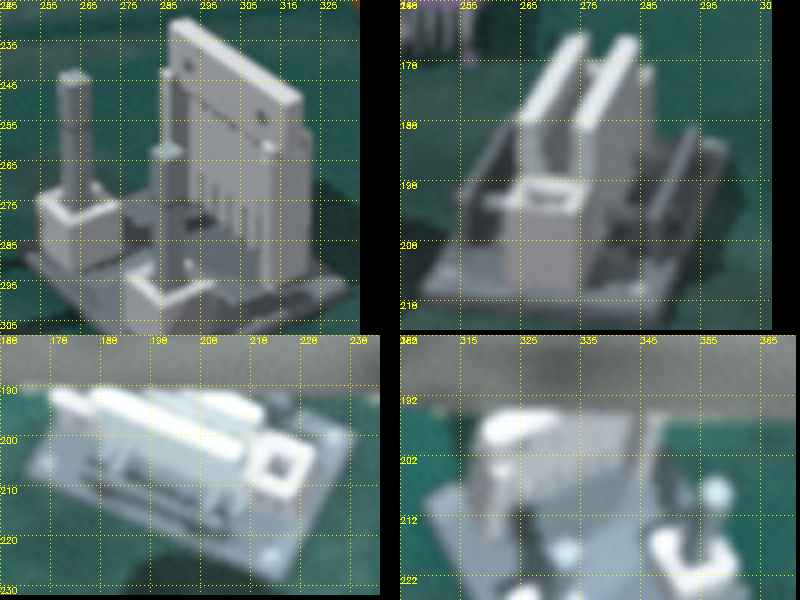

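```bash
cat > h.py <<'E'
import numpy as np,cv2
from cell import manip,camera,get_calibration
C={n:get_calibration(n) for n in("side","top")}
def ray(n,u,v):
    K=C[n]["K"];T=np.array(C[n]["cam_to_world"])
    d=T[:3,:3]@np.array([(u-K[0][2])/K[0][0],-(v-K[1][2])/K[1][1],-1.]);return T[:3,3],d
def pl(n,u,v,z):
    o,d=ray(n,u,v);return (o+d*(z-o[2])/d[2]).round(1)
def tri(a,b):
    o1,d1=ray("side",*a);o2,d2=ray("top",*b)
    s=np.linalg.lstsq(np.c_[d1,-d2],o2-o1,rcond=None)[0];p,q=o1+d1*s[0],o2+d2*s[1];return ((p+q)/2).round(1),round(float(np.linalg.norm(p-q)),1)
def proj(n,p):
    K=np.array(C[n]["K"]);T=np.linalg.inv(np.array(C[n]["cam_to_world"]));c=T[:3,:3]@p+T[:3,3];return np.array([K[0,2]+K[0,0]*c[0]/-c[2],K[1,2]-K[1,1]*c[1]/-c[2]])
E
python3 - <<'E'
from h import *
for l,a,b,z in[("barL",(263.5,244.2),(332.8,218),115),("barR",(287,262.5),(357.7,208),115),("pock2",(270,200.8),(224,205.8),52)]:
    print(l,pl("side",*a,z),pl("top",*b,z),*tri(a,b))
for l,n,u,v,z in[("comb end+","side",291.2,231.2,120),("comb end-","side",318,249.2,120),("baseL","top",173.6,207,12),("baseNR","top",224.4,229,12),("baseFR","top",239,199.4,12),("baseNR","side",249.2,216.3,12),("baseFR","side",288.3,221.7,12),("npl-","side",266.7,187.2,80),("npl+","side",275.5,174.3,80),("fpl-","side",276.7,188.3,80),("fpl+","side",283.3,174.7,80)]: print(l,n,pl(n,u,v,z))
# shelf front edge in top image vs side
E
```

```text
barL [ 521.6 -183.4  115. ] [ 517.7 -186.7  115. ] [ 519.4 -186.4  115.9] 3.9
barR [ 555.8 -255.9  115. ] [ 551.2 -258.3  115. ] [ 553.4 -258.1  115.5] 4.4
pock2 [580.2 135.   52. ] [574.8 134.8  52. ] [578.1 135.4  50.7] 5.0
comb end+ side [ 583.7 -151.8  120. ]
comb end- side [ 621.3 -229.7  120. ]
baseL top [583.9 297.4  12. ]
baseNR top [515.3 133.1  12. ]
baseFR top [616.5  95.2  12. ]
baseNR side [521.9 132.9  12. ]
baseFR side [620.2  82.4  12. ]
npl- side [576.1 163.1  80. ]
npl+ side [613.7 247.   80. ]
fpl- side [601.6 150.5  80. ]
fpl+ side [635.2 239.5  80. ]
```

```bash
python3 - <<'E'
from h import *
s=cv2.imread("pics/side0.png");t=cv2.imread("pics/top0.png")
c=cv2.resize(s[0:250,260:560],None,fx=2,fy=2)
o=np.zeros((600,600,3),np.uint8);o[:500]=c
o[500:600]=np.hstack([t[135:235,0:560],np.zeros((100,40,3),np.uint8)])
cv2.imwrite("pics/c2.png",o)
o0,d1=ray("top",100,189);_,d2=ray("top",300,194)
n=np.cross(d1,d2)
for col,rows in((430,(95,110,130)),(545,(165,190,230))):
  for r in rows:
    p,d=ray("side",col,r); print(col,r,(p+d*(n@(o0-p))/(n@d)).round())
E
```

```text
430 95 [  339. -1128.   634.]
430 110 [  335. -1133.   642.]
430 130 [  329. -1142.   654.]
545 165 [  337. -1057.   639.]
545 190 [  332. -1060.   648.]
545 230 [  323. -1065.   667.]
```

View pics/c2.png

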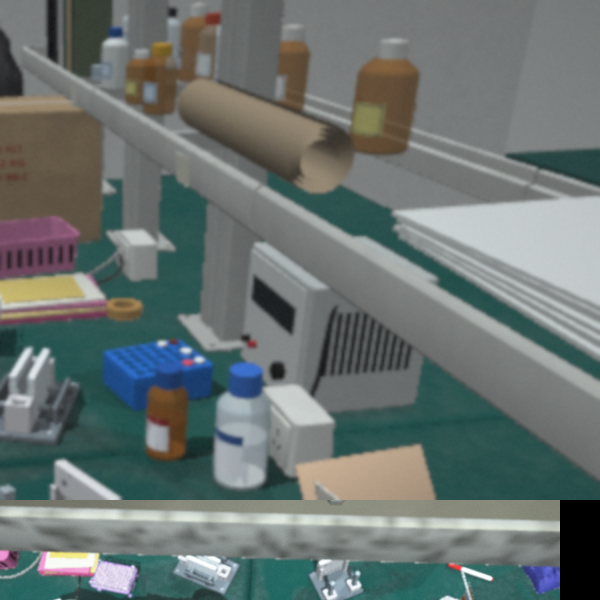

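The side crop shows the front rail and the instrument rack well behind the work. The two plain steel bars at side (264,244) and (287,262) stand in the rack and are the ones meant. The green and pink ones at (228,285) stand outside it. I'll turn the gripper and swing over the rack.

Call:
arm_command --targets '[{"hand": -0.15, "x": 0, "y": 0, "z": 0, "yaw": 0.148}, {"hand": -0.15, "x": 0, "y": 0, "z": 0, "yaw": 0.148}, {"hand": -0.15, "x": 0, "y": 0, "z": 0, "yaw": 0.148}, {"hand": -0.15, "x": 0, "y": 0, "z": 0, "yaw": 0.148}, {"hand": -0.15, "x": 0, "y": 0, "z": 0, "yaw": 0.148}, {"hand": -0.15, "x": 0, "y": 0, "z": 0, "yaw": 0.148}, {"hand": -0.15, "x": -0.03, "y": 0.002, "z": 0, "yaw": 0}, {"hand": -0.15, "x": -0.048, "y": 0.003, "z": 0, "yaw": 0}, {"hand": -0.15, "x": -0.048, "y": 0.003, "z": 0, "yaw": 0}, {"hand": -0.15, "x": -0.048, "y": 0.003, "z": 0, "yaw": 0}]' --newtons 20

```text
clock: 1.1
eef_pos: [217.0, 379.2, 205.1]
eef_rot: [-3.141, 0.0, 2.01]
wrist_force: [0.5, 0.8, 0.6]
finger_gap: 39.7
finger_force: 0.0
```

Call:
arm_command --targets '[{"hand": -0.15, "x": -0.048, "y": 0.003, "z": 0, "yaw": 0}, {"hand": -0.15, "x": -0.048, "y": 0.003, "z": 0, "yaw": 0}, {"hand": -0.15, "x": -0.048, "y": 0.003, "z": 0, "yaw": 0}, {"hand": -0.15, "x": -0.048, "y": 0.003, "z": 0, "yaw": 0}, {"hand": -0.15, "x": -0.048, "y": 0.003, "z": 0, "yaw": 0}, {"hand": -0.15, "x": -0.048, "y": 0.003, "z": 0, "yaw": 0}, {"hand": -0.15, "x": -0.048, "y": 0.003, "z": 0, "yaw": 0}, {"hand": -0.15, "x": -0.048, "y": 0.003, "z": 0, "yaw": 0}, {"hand": -0.15, "x": -0.048, "y": 0.003, "z": 0, "yaw": 0}, {"hand": -0.15, "x": -0.048, "y": 0.003, "z": 0, "yaw": 0}]'

```text
clock: 2.1
eef_pos: [448.3, -42.9, 205.4]
eef_rot: [-3.142, -0.0, 2.009]
wrist_force: [0.4, 0.5, -0.0]
finger_gap: 39.9
finger_force: 0.0
```

Call:
arm_command --targets '[{"hand": -0.15, "x": -0.04, "y": 0.001, "z": 0, "yaw": 0}, {"hand": -0.15, "x": -0.04, "y": 0.001, "z": 0, "yaw": 0}, {"hand": -0.15, "x": -0.04, "y": 0.001, "z": 0, "yaw": 0}, {"hand": -0.15, "x": -0.04, "y": 0.001, "z": 0.02, "yaw": 0}, {"hand": -0.15, "x": 0, "y": 0, "z": 0.02, "yaw": 0}, {"hand": -0.15, "x": 0, "y": 0, "z": 0.015, "yaw": 0}, {"hand": -0.15, "x": 0, "y": 0, "z": 0, "yaw": 0}]'

```text
clock: 2.8
eef_pos: [518.4, -183.8, 148.1]
eef_rot: [-3.139, -0.003, 2.009]
wrist_force: [0.3, -0.5, 0.2]
finger_gap: 40.0
finger_force: 0.0
```

```bash
cat >> h.py <<'E'
def crop(im,x,y,w,h,k):
    c=cv2.resize(im[y:y+h,x:x+w],None,fx=k,fy=k,interpolation=cv2.INTER_CUBIC)
    for i in range(0,w,10): cv2.putText(c,str(x+i),(i*k,8),0,.3,(0,255,255),1); c[::6,i*k]=(0,255,255)
    for i in range(0,h,10): cv2.putText(c,str(y+i),(0,i*k+8),0,.3,(0,255,255),1); c[i*k,::6]=(0,255,255)
    return c
def duo(name,a,b):
    "a,b: (x,y,w,h,k) for side, top"
    s=camera("side")[:,:,::-1];t=camera("top")[:,:,::-1];cv2.imwrite("pics/%s_s.png"%name,s);cv2.imwrite("pics/%s_t.png"%name,t)
    A,B=crop(s,*a),crop(t,*b);o=np.zeros((max(len(A),len(B)),A.shape[1]+B.shape[1],3),np.uint8)
    o[:len(A),:A.shape[1]]=A;o[:len(B),A.shape[1]:]=B;cv2.imwrite("pics/%s.png"%name,o);print(o.shape)
E
python3 - <<'E'
from h import *
duo("d1",(225,185,90,110,5),(300,180,70,110,5))
p=manip.read_state();print(p["eef_pos"],proj("side",p["eef_pos"]),proj("top",p["eef_pos"]))
E
```

```text
(550, 800, 3)
[ 519.50809318 -183.88638642  150.79475664] [261.88433023 228.78736125] [333.08996811 212.28172423]
```

View pics/d1.png

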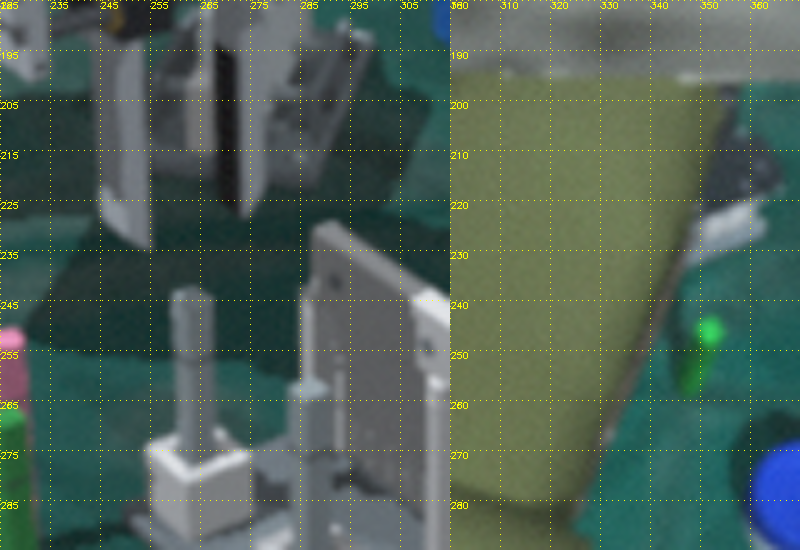

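```bash
python3 - <<'E'
from h import *
p=np.array([519.2,-184,149.5]);ty=np.array([.905,.425,0]);tx=np.array([-.425,.905,0])
for a in(-32,-20,20,32):
  for b in(-8,8): print(a,b,proj("side",p+a*ty+b*tx).round(1))
for q in((518.5,-185.5,115),(519.4,-186.4,115),):print(proj("side",np.array(q)))
E
```

```text
-32 -8 [249.9 236. ]
-32 8 [245.6 232.6]
-20 -8 [255.2 234.2]
-20 8 [250.9 230.8]
20 -8 [272.5 228. ]
20 8 [268.1 224.8]
32 -8 [277.6 226.3]
32 8 [273.1 223.1]
[262.11592279 244.91241481]
[262.62571506 245.10168124]
```

Side view: fingertip inner corners at (255,234.6) and (273,228.4) match the projection to about 0.4 px, so the side camera can be trusted. The top camera is blocked by the arm. The bar top at (263.4,244.4) sits about 2 mm further along tool y.

Call:
arm_command --targets '[{"hand": -0.15, "x": 0, "y": 0.002, "z": 0.01, "yaw": 0}, {"hand": -0.15, "x": 0, "y": 0, "z": 0.018, "yaw": 0}, {"hand": -0.15, "x": 0, "y": 0, "z": 0.018, "yaw": 0}, {"hand": -0.15, "x": 0, "y": 0, "z": 0.012, "yaw": 0}, {"hand": -0.15, "x": 0, "y": 0, "z": 0.005, "yaw": 0}, {"hand": -0.15, "x": 0, "y": 0, "z": 0, "yaw": 0}, {"hand": -1, "x": 0, "y": 0, "z": 0, "yaw": 0}, {"hand": -1, "x": 0, "y": 0, "z": 0, "yaw": 0}, {"hand": -1, "x": 0, "y": 0, "z": 0, "yaw": 0}, {"hand": -1, "x": 0, "y": 0, "z": 0, "yaw": 0}]' --newtons 20

```text
clock: 3.9
eef_pos: [521.4, -183.2, 87.8]
eef_rot: [3.141, 0.0, 2.01]
wrist_force: [1.4, 1.6, -1.2]
finger_gap: 12.0
finger_force: 19.8
```

Call:
arm_command --targets '[{"hand": -1, "x": 0, "y": 0, "z": -0.02, "yaw": 0}, {"hand": -1, "x": 0, "y": 0, "z": -0.04, "yaw": 0}, {"hand": -1, "x": 0, "y": 0, "z": -0.04, "yaw": 0}, {"hand": -1, "x": 0, "y": 0, "z": -0.02, "yaw": 0}, {"hand": -1, "x": 0, "y": 0, "z": 0, "yaw": 0.142}, {"hand": -1, "x": 0, "y": 0, "z": 0, "yaw": 0.142}, {"hand": -1, "x": 0, "y": 0, "z": 0, "yaw": 0.142}, {"hand": -1, "x": 0, "y": 0, "z": 0, "yaw": 0.142}, {"hand": -1, "x": 0, "y": 0, "z": 0, "yaw": 0.142}, {"hand": -1, "x": 0, "y": 0, "z": 0, "yaw": 0.142}]'

```text
clock: 4.9
eef_pos: [521.2, -183.1, 207.5]
eef_rot: [-3.142, 0.0, 1.152]
wrist_force: [0.5, -0.2, -0.9]
finger_gap: 12.1
finger_force: 20.0
```

Call:
arm_command --targets '[{"hand": -1, "x": 0.03, "y": -0.005, "z": 0, "yaw": 0}, {"hand": -1, "x": 0.045, "y": -0.007, "z": 0, "yaw": 0}, {"hand": -1, "x": 0.045, "y": -0.007, "z": 0, "yaw": 0}, {"hand": -1, "x": 0.045, "y": -0.007, "z": 0, "yaw": 0}, {"hand": -1, "x": 0.045, "y": -0.008, "z": 0, "yaw": 0}, {"hand": -1, "x": 0.045, "y": -0.008, "z": 0, "yaw": 0}, {"hand": -1, "x": 0.045, "y": -0.008, "z": 0, "yaw": 0}, {"hand": -1, "x": 0.045, "y": -0.008, "z": 0, "yaw": 0}, {"hand": -1, "x": 0.045, "y": -0.008, "z": 0, "yaw": 0}, {"hand": -1, "x": 0.03, "y": -0.005, "z": 0, "yaw": 0}]'

```text
clock: 5.9
eef_pos: [624.7, 233.0, 207.2]
eef_rot: [-3.141, -0.0, 1.159]
wrist_force: [-0.2, -0.5, -1.0]
finger_gap: 12.0
finger_force: 20.0
```

Call:
arm_command --targets '[{"hand": -1, "x": 0.026, "y": -0.003, "z": 0.007, "yaw": 0}, {"hand": -1, "x": 0, "y": 0, "z": 0.025, "yaw": 0}, {"hand": -1, "x": 0, "y": 0, "z": 0.025, "yaw": 0}, {"hand": -1, "x": 0, "y": 0, "z": 0, "yaw": 0}, {"hand": -1, "x": 0, "y": 0, "z": 0, "yaw": 0}]'

```text
clock: 6.4
eef_pos: [632.6, 255.0, 151.1]
eef_rot: [-3.142, 0.0, 1.158]
wrist_force: [0.3, 0.0, -0.3]
finger_gap: 11.6
finger_force: 20.0
```

```bash
python3 - <<'E'
from h import *
duo("d2",(240,145,75,85,7),(165,170,85,70,3))
p=np.mean([manip.read_state()["eef_pos"] for _ in range(5)],0);print(p)
ty=np.array([.917,-.399,0]);tx=np.array([.399,.917,0])
q=p-[0,0,77.]
for a,b in((-4,-4),(4,-4)):print("foot",proj("side",q+a*ty+b*tx))
S=np.array([606.5,197.,0]);
for y in(66,-66):
  for a,b in((-17,-16),(17,-16),(-17,16),(17,16)):print("block",y,a,b,proj("side",S+a*ty+(y+b)*tx+[0,0,52]).round(1))
E
```

```text
(595, 780, 3)
[633.14761901 255.13809204 152.38805395]
foot [280.02684094 174.58380798]
foot [282.70025072 174.80097528]
block 66 -17 -16 [274.6 182.9]
block 66 17 -16 [285.9 183.9]
block 66 -17 16 [277.3 178.6]
block 66 17 16 [288.4 179.6]
block -66 -17 -16 [262.2 202.6]
block -66 17 -16 [274.5 203.8]
block -66 -17 16 [265.4 197.5]
block -66 17 16 [277.5 198.6]
```

View pics/d2.png

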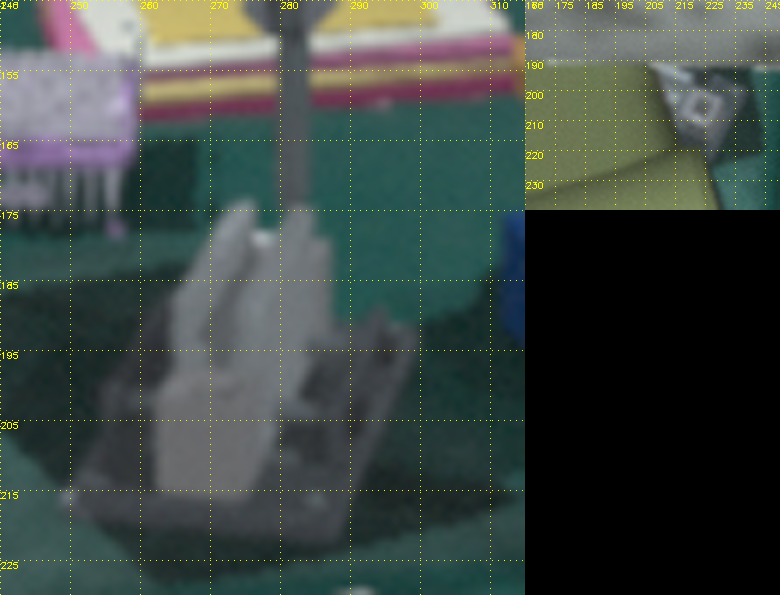

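The side view shows the bar hanging above pocket 1. The block's right back corner is at (287,179.5), and pocket 2's block front spans columns 262–276. This fits stand yaw of about -0.40 and pocket 1 near (631.7,257.5). I'll correct by 1.5 mm and lower it partway, checking the force.

Call:
arm_command --targets '[{"hand": -1, "x": 0.0015, "y": -0.0015, "z": 0.005, "yaw": 0}, {"hand": -1, "x": 0, "y": 0, "z": 0.01, "yaw": 0}, {"hand": -1, "x": 0, "y": 0, "z": 0.008, "yaw": 0}, {"hand": -1, "x": 0, "y": 0, "z": 0.004, "yaw": 0}, {"hand": -1, "x": 0, "y": 0, "z": 0.003, "yaw": 0}, {"hand": -1, "x": 0, "y": 0, "z": 0, "yaw": 0}]' --newtons 12

```text
clock: 7.1
eef_pos: [631.2, 257.3, 119.7]
eef_rot: [-3.14, 0.001, 1.158]
wrist_force: [-2.6, 1.2, -0.1]
finger_gap: 11.8
finger_force: 12.0
```

Call:
arm_command --targets '[{"hand": -1, "x": 0, "y": -0.001, "z": 0, "yaw": 0}, {"hand": -1, "x": 0, "y": 0, "z": 0.006, "yaw": 0}, {"hand": -1, "x": 0, "y": 0, "z": 0.006, "yaw": 0}, {"hand": -1, "x": 0, "y": 0, "z": 0.006, "yaw": 0}, {"hand": -1, "x": 0, "y": 0, "z": 0, "yaw": 0}]'

```text
clock: 7.6
eef_pos: [631.3, 258.3, 104.3]
eef_rot: [3.14, -0.003, 1.158]
wrist_force: [-5.0, 3.3, 12.0]
finger_gap: 11.5
finger_force: 12.0
```

```bash
python3 - <<'E'
from h import *
duo("d3",(255,140,50,60,12),(190,180,50,50,4))
print(manip.read_state()["wrist_force"])
E
```

```text
(720, 800, 3)
[-4.70876929  2.47784048 12.41381498]
```

View pics/d3.png

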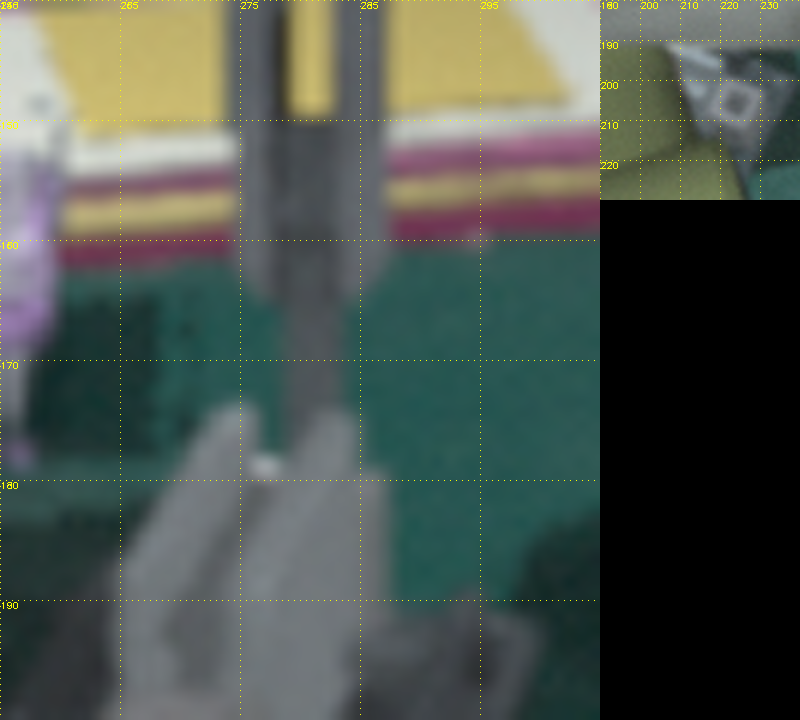

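```bash
python3 - <<'E'
from h import *
for z in(105,112,120,130,140,150,160):print(z,proj("side",np.array([631.5,257.8,z])).round(1))
o=cv2.imread("pics/d3_s.png");print(o[140:182,278:285].mean((1,2)).round().astype(int).tolist()) 
print(cv2.cvtColor(o,cv2.COLOR_BGR2HSV)[140:182,280:283,1].mean(1).astype(int).tolist())
E
```

```text
105 [280.8 164.4]
112 [280.8 162.1]
120 [280.7 159.5]
130 [280.7 156.2]
140 [280.6 152.9]
150 [280.6 149.6]
160 [280.5 146.2]
[118, 116, 116, 116, 116, 116, 116, 117, 115, 98, 79, 78, 79, 80, 81, 83, 85, 86, 83, 77, 77, 80, 81, 81, 78, 77, 78, 79, 79, 80, 79, 80, 79, 81, 90, 99, 104, 109, 117, 120, 120, 121]
[97, 100, 100, 100, 103, 104, 104, 104, 104, 83, 11, 25, 27, 27, 30, 27, 26, 29, 26, 24, 27, 27, 27, 27, 27, 29, 27, 32, 30, 31, 31, 30, 31, 31, 26, 24, 22, 20, 22, 20, 21, 20]
```

Side view: the bar's top is at row 149.7 (z≈149) and its dark line at row 159.5, so the foot sits at about 44 mm. The foot is in the hole but the shoulder rests on the rim, and the bar slipped in the grip. The lateral force says to shift along -tool y.

Call:
arm_command --targets '[{"hand": -1, "x": 0, "y": 0, "z": -0.003, "yaw": 0}, {"hand": -1, "x": 0, "y": -0.002, "z": 0, "yaw": 0}, {"hand": -1, "x": 0, "y": -0.0015, "z": 0, "yaw": 0}, {"hand": -1, "x": 0, "y": 0, "z": 0, "yaw": 0}]' --newtons 20

```text
clock: 8.1
eef_pos: [627.8, 259.0, 105.5]
eef_rot: [3.141, -0.001, 1.158]
wrist_force: [3.3, 3.2, -0.5]
finger_gap: 11.6
finger_force: 20.0
```

Call:
arm_command --targets '[{"hand": -1, "x": 0, "y": 0, "z": 0.003, "yaw": 0}, {"hand": -1, "x": 0, "y": 0, "z": 0.003, "yaw": 0}, {"hand": -1, "x": 0, "y": 0, "z": 0, "yaw": 0}]' --newtons 15

```text
clock: 8.4
eef_pos: [627.5, 259.0, 99.3]
eef_rot: [-3.141, -0.0, 1.158]
wrist_force: [1.4, 4.2, 1.9]
finger_gap: 12.2
finger_force: 15.0
```

Call:
arm_command --targets '[{"hand": -1, "x": 0.0015, "y": 0, "z": 0, "yaw": 0}, {"hand": -1, "x": 0, "y": 0, "z": 0.005, "yaw": 0}, {"hand": -1, "x": 0, "y": 0, "z": 0.005, "yaw": 0}, {"hand": -1, "x": 0, "y": 0, "z": 0, "yaw": 0}]'

```text
clock: 8.8
eef_pos: [627.6, 259.8, 87.9]
eef_rot: [-3.14, 0.002, 1.158]
wrist_force: [-0.3, -0.1, -1.0]
finger_gap: 11.8
finger_force: 15.0
```

Call:
arm_command --targets '[{"hand": -1, "x": 0, "y": 0, "z": 0.005, "yaw": 0}, {"hand": -1, "x": 0, "y": 0, "z": 0.005, "yaw": 0}, {"hand": -1, "x": 0, "y": 0, "z": 0.004, "yaw": 0}, {"hand": -1, "x": 0, "y": 0, "z": 0.002, "yaw": 0}, {"hand": -1, "x": 0, "y": 0, "z": 0.002, "yaw": 0}, {"hand": -1, "x": 0, "y": 0, "z": 0, "yaw": 0}]' --newtons 10

```text
clock: 9.4
eef_pos: [628.4, 260.7, 72.6]
eef_rot: [3.141, -0.001, 1.158]
wrist_force: [-4.0, -0.2, 5.9]
finger_gap: 12.0
finger_force: 10.0
```

Call:
arm_command --targets '[{"hand": -1, "x": 0, "y": 0, "z": 0.002, "yaw": 0}, {"hand": -1, "x": 0, "y": 0, "z": 0, "yaw": 0}, {"hand": -0.3, "x": 0, "y": 0, "z": 0, "yaw": 0}, {"hand": -0.3, "x": 0, "y": 0, "z": 0, "yaw": 0}, {"hand": -0.3, "x": 0, "y": 0, "z": 0, "yaw": 0}, {"hand": -0.3, "x": 0, "y": 0, "z": -0.02, "yaw": 0}, {"hand": -0.3, "x": 0, "y": 0, "z": -0.04, "yaw": 0}, {"hand": -0.3, "x": 0, "y": 0, "z": -0.045, "yaw": 0}, {"hand": -0.3, "x": 0, "y": 0, "z": -0.03, "yaw": 0}]'

```text
clock: 10.3
eef_pos: [628.6, 260.3, 207.7]
eef_rot: [3.14, -0.002, 1.158]
wrist_force: [-0.0, 0.5, 1.0]
finger_gap: 32.9
finger_force: 0.0
```

```bash
python3 - <<'E'
from h import *
s=camera("side")[:,:,::-1];cv2.imwrite("pics/d4.png",s)
print(manip.read_state()["eef_pos"])
S=s.astype(int)
print(cv2.cvtColor(s,cv2.COLOR_BGR2HSV)[140:182,279:283,1].mean(1).astype(int).tolist())
print(s[140:182,279:283].mean((1,2)).astype(int).tolist())
print("row165 sat",cv2.cvtColor(s,cv2.COLOR_BGR2HSV)[166:170,270:292,1].mean(0).astype(int).tolist())
for z in(90,117,): print(z,proj("side",np.array([628,260,z])).round(1))
E
```

```text
[629.70231881 260.72150749 212.55456497]
[108, 112, 111, 113, 112, 112, 112, 112, 112, 96, 29, 10, 7, 47, 77, 67, 82, 83, 73, 52, 25, 36, 41, 38, 39, 38, 36, 38, 39, 40, 40, 40, 42, 39, 28, 24, 22, 21, 21, 20, 20, 20]
[154, 154, 156, 157, 157, 159, 160, 161, 160, 154, 184, 203, 169, 121, 106, 125, 142, 125, 97, 91, 93, 88, 82, 81, 80, 81, 81, 80, 79, 73, 74, 79, 78, 81, 94, 108, 120, 128, 134, 137, 136, 133]
row165 sat [143, 140, 139, 140, 144, 137, 130, 64, 34, 29, 28, 29, 67, 119, 126, 130, 129, 127, 125, 126, 133, 130]
90 [279.6 169. ]
117 [279.4 160.3]
```

Bar 1's top is at row 160 and its dark line at about row 169.5, as expected for z≈117 and 90. It is home and let go near (628,260). Now the second bar.

Call:
arm_command --targets '[{"hand": -0.15, "x": 0, "y": 0, "z": 0, "yaw": -0.142}, {"hand": -0.15, "x": 0, "y": 0, "z": 0, "yaw": -0.142}, {"hand": -0.15, "x": 0, "y": 0, "z": 0, "yaw": -0.142}, {"hand": -0.15, "x": 0, "y": 0, "z": 0, "yaw": -0.142}, {"hand": -0.15, "x": 0, "y": 0, "z": 0, "yaw": -0.142}, {"hand": -0.15, "x": 0, "y": 0, "z": 0, "yaw": -0.142}, {"hand": -0.15, "x": -0.02, "y": -0.013, "z": 0, "yaw": 0}, {"hand": -0.15, "x": -0.04, "y": -0.026, "z": 0, "yaw": 0}, {"hand": -0.15, "x": -0.04, "y": -0.026, "z": 0, "yaw": 0}, {"hand": -0.15, "x": -0.04, "y": -0.026, "z": 0, "yaw": 0}]' --newtons 20

```text
clock: 11.35
eef_pos: [604.7, 93.3, 203.9]
eef_rot: [-3.141, -0.0, 2.01]
wrist_force: [1.1, -0.0, 0.8]
finger_gap: 40.1
finger_force: 0.0
```

Call:
arm_command --targets '[{"hand": -0.15, "x": -0.04, "y": -0.026, "z": 0, "yaw": 0}, {"hand": -0.15, "x": -0.04, "y": -0.026, "z": 0, "yaw": 0}, {"hand": -0.15, "x": -0.04, "y": -0.026, "z": 0, "yaw": 0}, {"hand": -0.15, "x": -0.04, "y": -0.026, "z": 0, "yaw": 0}, {"hand": -0.15, "x": -0.04, "y": -0.026, "z": 0, "yaw": 0}, {"hand": -0.15, "x": -0.04, "y": -0.026, "z": 0, "yaw": 0}, {"hand": -0.15, "x": -0.04, "y": -0.026, "z": 0, "yaw": 0}, {"hand": -0.15, "x": -0.015, "y": -0.013, "z": 0, "yaw": 0}, {"hand": -0.15, "x": 0, "y": 0, "z": 0.03, "yaw": 0}, {"hand": -0.15, "x": 0, "y": 0, "z": 0, "yaw": 0}]'

```text
clock: 12.35
eef_pos: [552.6, -255.1, 170.7]
eef_rot: [-3.138, -0.005, 2.008]
wrist_force: [-0.4, 0.8, -0.4]
finger_gap: 39.5
finger_force: 0.0
```

```bash
cat >> h.py <<'E'
def go(x,y,z=None,psi=None):
    P=[manip.read_state() for _ in range(6)];p=np.mean([a["eef_pos"] for a in P],0);w=P[0]["eef_rot"][2]
    d=np.array([x,y])-p[:2];print("at",p.round(1),round(w,3),"tx %.1f ty %.1f"%(d@[np.cos(w),np.sin(w)],d@[np.sin(w),-np.cos(w)]))
E
python3 -c "
from h import *
go(555.4,-255.2)"
```

```text
at [ 552.6 -255.1  170.7] 2.008 tx -1.3 ty 2.5
```

Call:
arm_command --targets '[{"hand": -0.15, "x": -0.001, "y": 0.0025, "z": 0.01, "yaw": 0}, {"hand": -0.15, "x": 0, "y": 0, "z": 0.025, "yaw": 0}, {"hand": -0.15, "x": 0, "y": 0, "z": 0.025, "yaw": 0}, {"hand": -0.15, "x": 0, "y": 0, "z": 0.018, "yaw": 0}, {"hand": -0.15, "x": 0, "y": 0, "z": 0.006, "yaw": 0}, {"hand": -0.15, "x": 0, "y": 0, "z": 0, "yaw": 0}, {"hand": -1, "x": 0, "y": 0, "z": 0, "yaw": 0}, {"hand": -1, "x": 0, "y": 0, "z": 0, "yaw": 0}, {"hand": -1, "x": 0, "y": 0, "z": 0, "yaw": 0}, {"hand": -1, "x": 0, "y": 0, "z": 0, "yaw": 0}]' --newtons 20

```text
clock: 13.35
eef_pos: [557.0, -255.0, 90.9]
eef_rot: [3.141, 0.001, 2.01]
wrist_force: [-4.1, -0.9, -1.2]
finger_gap: 12.1
finger_force: 20.0
```

Call:
arm_command --targets '[{"hand": -1, "x": 0, "y": 0, "z": -0.02, "yaw": 0}, {"hand": -1, "x": 0, "y": 0, "z": -0.04, "yaw": 0}, {"hand": -1, "x": 0, "y": 0, "z": -0.04, "yaw": 0}, {"hand": -1, "x": 0, "y": 0, "z": -0.02, "yaw": 0}, {"hand": -1, "x": 0, "y": 0, "z": 0, "yaw": 0.136}, {"hand": -1, "x": 0, "y": 0, "z": 0, "yaw": 0.136}, {"hand": -1, "x": 0, "y": 0, "z": 0, "yaw": 0.136}, {"hand": -1, "x": 0, "y": 0, "z": 0, "yaw": 0.136}, {"hand": -1, "x": 0, "y": 0, "z": 0, "yaw": 0.136}, {"hand": -1, "x": 0, "y": 0, "z": 0, "yaw": 0.136}]'

```text
clock: 14.35
eef_pos: [556.9, -254.9, 210.6]
eef_rot: [3.142, -0.0, 1.188]
wrist_force: [-0.0, 1.1, 0.2]
finger_gap: 11.6
finger_force: 20.0
```

Call:
arm_command --targets '[{"hand": -1, "x": 0.02, "y": -0.007, "z": 0, "yaw": 0}, {"hand": -1, "x": 0.0415, "y": -0.0135, "z": 0, "yaw": 0}, {"hand": -1, "x": 0.0415, "y": -0.0135, "z": 0, "yaw": 0}, {"hand": -1, "x": 0.0415, "y": -0.0135, "z": 0, "yaw": 0}, {"hand": -1, "x": 0.0415, "y": -0.0135, "z": 0, "yaw": 0}, {"hand": -1, "x": 0.0415, "y": -0.0135, "z": 0, "yaw": 0}, {"hand": -1, "x": 0.0415, "y": -0.0135, "z": 0, "yaw": 0}, {"hand": -1, "x": 0.0415, "y": -0.0135, "z": 0, "yaw": 0}, {"hand": -1, "x": 0.0415, "y": -0.0135, "z": 0, "yaw": 0}, {"hand": -1, "x": 0.02, "y": -0.007, "z": 0.01, "yaw": 0}]'

```text
clock: 15.35
eef_pos: [580.6, 139.1, 201.6]
eef_rot: [3.14, -0.002, 1.196]
wrist_force: [-0.0, -0.4, -1.2]
finger_gap: 12.0
finger_force: 20.0
```

Call:
arm_command --targets '[{"hand": -1, "x": 0, "y": 0, "z": 0.025, "yaw": 0}, {"hand": -1, "x": 0, "y": 0, "z": 0.022, "yaw": 0}, {"hand": -1, "x": 0, "y": 0, "z": 0, "yaw": 0}, {"hand": -1, "x": 0, "y": 0, "z": 0, "yaw": 0}]'

```text
clock: 15.75
eef_pos: [580.6, 135.8, 154.2]
eef_rot: [3.141, -0.0, 1.194]
wrist_force: [0.3, -0.1, 0.5]
finger_gap: 11.9
finger_force: 20.0
```

```bash
python3 - <<'E'
from h import *
go(580,137)
s=camera("side")[:,:,::-1];t=camera("top")[:,:,::-1];cv2.imwrite("pics/d5_s.png",s)
go(580,137)
A=crop(s,240,140,60,85,7);B=crop(t,185,165,60,70,6)
o=np.zeros((595,780,3),np.uint8);o[:595,:420]=A;o[:420,420:]=B;cv2.imwrite("pics/d5.png",o)
E
```

```text
at [580.6 135.8 154.2] 1.194 tx 0.9 ty -1.0
at [581.1 135.8 155. ] 1.193 tx 0.7 ty -1.4
```

View pics/d5.png

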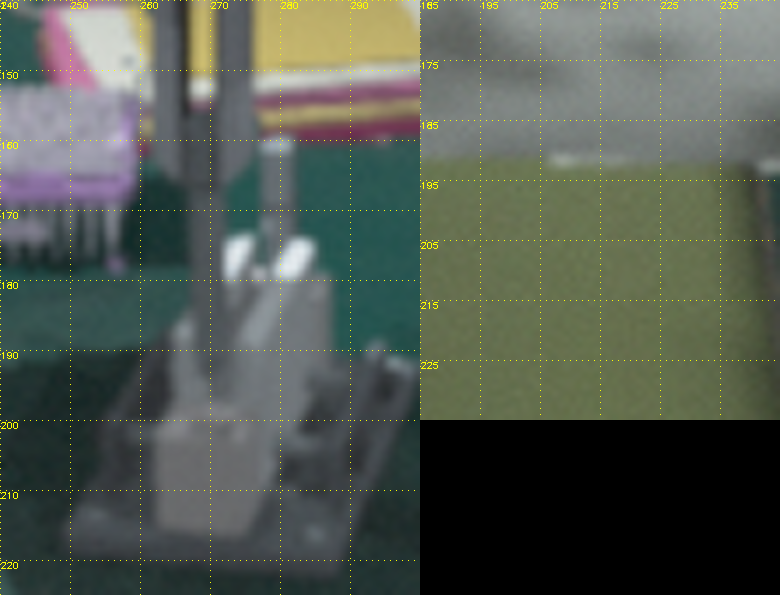

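Bar 1 stands in pocket 1 (top at (281,160)). Bar 2 hangs with its foot near (269,193), over pocket 2's mouth at (270,200.5). I'll lower until the narrow foot enters, then read the lateral force.

Call:
arm_command --targets '[{"hand": -1, "x": 0.0005, "y": -0.0015, "z": 0.005, "yaw": 0}, {"hand": -1, "x": 0, "y": 0, "z": 0.01, "yaw": 0}, {"hand": -1, "x": 0, "y": 0, "z": 0.007, "yaw": 0}, {"hand": -1, "x": 0, "y": 0, "z": 0.004, "yaw": 0}, {"hand": -1, "x": 0, "y": 0, "z": 0, "yaw": 0}]' --newtons 15

```text
clock: 16.35
eef_pos: [578.9, 136.9, 126.6]
eef_rot: [-3.14, 0.001, 1.194]
wrist_force: [-0.0, 0.4, -0.3]
finger_gap: 11.8
finger_force: 15.0
```

Call:
arm_command --targets '[{"hand": -1, "x": 0, "y": 0, "z": 0.002, "yaw": 0}, {"hand": -1, "x": 0, "y": 0, "z": 0.002, "yaw": 0}, {"hand": -1, "x": 0, "y": 0, "z": 0.002, "yaw": 0}, {"hand": -1, "x": 0, "y": 0, "z": 0, "yaw": 0}]'

```text
clock: 16.75
eef_pos: [579.1, 136.9, 121.2]
eef_rot: [-3.141, 0.0, 1.194]
wrist_force: [0.7, 0.4, -0.8]
finger_gap: 11.9
finger_force: 15.0
```

Free: the shoulder has passed the rim. I'll lower it home.

Call:
arm_command --targets '[{"hand": -1, "x": 0, "y": 0, "z": 0.005, "yaw": 0}, {"hand": -1, "x": 0, "y": 0, "z": 0.006, "yaw": 0}, {"hand": -1, "x": 0, "y": 0, "z": 0.006, "yaw": 0}, {"hand": -1, "x": 0, "y": 0, "z": 0.006, "yaw": 0}, {"hand": -1, "x": 0, "y": 0, "z": 0.003, "yaw": 0}, {"hand": -1, "x": 0, "y": 0, "z": 0, "yaw": 0}]' --newtons 12

```text
clock: 17.35
eef_pos: [579.0, 136.8, 94.8]
eef_rot: [-3.141, 0.0, 1.194]
wrist_force: [-0.9, -1.2, -0.6]
finger_gap: 11.9
finger_force: 12.0
```

Call:
arm_command --targets '[{"hand": -1, "x": 0, "y": 0, "z": 0.002, "yaw": 0}, {"hand": -1, "x": 0, "y": 0, "z": 0.002, "yaw": 0}, {"hand": -1, "x": 0, "y": 0, "z": 0.001, "yaw": 0}, {"hand": -1, "x": 0, "y": 0, "z": 0, "yaw": 0}]' --newtons 10

```text
clock: 17.75
eef_pos: [580.3, 137.2, 92.5]
eef_rot: [3.139, -0.002, 1.194]
wrist_force: [-1.6, 0.2, 13.5]
finger_gap: 11.8
finger_force: 10.0
```

Call:
arm_command --targets '[{"hand": -0.3, "x": 0, "y": 0, "z": 0, "yaw": 0}, {"hand": -0.3, "x": 0, "y": 0, "z": 0, "yaw": 0}, {"hand": -0.3, "x": 0, "y": 0, "z": 0, "yaw": 0}, {"hand": -0.3, "x": 0, "y": 0, "z": 0, "yaw": 0}, {"hand": -0.3, "x": 0, "y": 0, "z": -0.01, "yaw": 0}, {"hand": -0.3, "x": 0, "y": 0, "z": -0.03, "yaw": 0}, {"hand": -0.3, "x": 0, "y": 0, "z": -0.045, "yaw": 0}, {"hand": -0.3, "x": 0, "y": 0, "z": -0.035, "yaw": 0}]'

```text
clock: 18.55
eef_pos: [579.3, 136.9, 213.6]
eef_rot: [3.14, -0.001, 1.194]
wrist_force: [0.7, -0.5, 0.5]
finger_gap: 33.2
finger_force: 0.0
```

```bash
python3 - <<'E'
from h import *
s=camera("side")[:,:,::-1];cv2.imwrite("pics/d6.png",s)
h=cv2.cvtColor(s,cv2.COLOR_BGR2HSV)
print("val col 268-270 rows 150-205",s[150:205,268:271].mean((1,2)).astype(int).tolist())
for p in((579,137,117),(579,137,90),(579,137,52),(628,260,117)):print(p,proj("side",np.array(p,float)).round(1))
E
```

```text
val col 268-270 rows 150-205 [156, 187, 207, 175, 128, 109, 143, 156, 129, 98, 83, 82, 80, 72, 65, 61, 60, 55, 58, 61, 62, 63, 62, 60, 55, 59, 72, 96, 105, 96, 87, 83, 85, 84, 85, 85, 85, 82, 76, 77, 83, 84, 85, 85, 85, 83, 83, 83, 84, 83, 84, 89, 102, 106, 106]
(579, 137, 117) [268.8 178.3]
(579, 137, 90) [269.  187.7]
(579, 137, 52) [269.4 200.5]
(628, 260, 117) [279.4 160.3]
```

Both bars stand home (bar 2's top is at row 178 and its line at row 188, as predicted). Now the comb, estimated at (602,-190).

Call:
arm_command --targets '[{"hand": -0.15, "x": 0, "y": 0, "z": 0, "yaw": -0.136}, {"hand": -0.15, "x": 0, "y": 0, "z": 0, "yaw": -0.136}, {"hand": -0.15, "x": 0, "y": 0, "z": 0, "yaw": -0.136}, {"hand": -0.15, "x": 0, "y": 0, "z": 0, "yaw": -0.136}, {"hand": -0.15, "x": 0, "y": 0, "z": 0, "yaw": -0.136}, {"hand": -0.15, "x": 0, "y": 0, "z": 0, "yaw": -0.136}, {"hand": -0.15, "x": -0.022, "y": -0.0085, "z": 0, "yaw": 0}, {"hand": -0.15, "x": -0.0436, "y": -0.0169, "z": 0, "yaw": 0}, {"hand": -0.15, "x": -0.0436, "y": -0.0169, "z": 0, "yaw": 0}, {"hand": -0.15, "x": -0.0436, "y": -0.0169, "z": 0, "yaw": 0}]' --newtons 45

```text
clock: 19.6
eef_pos: [590.4, -28.2, 211.1]
eef_rot: [3.141, 0.0, 2.01]
wrist_force: [0.3, 0.3, 0.6]
finger_gap: 39.9
finger_force: 0.0
```

Call:
arm_command --targets '[{"hand": -0.15, "x": -0.0436, "y": -0.0169, "z": 0, "yaw": 0}, {"hand": -0.15, "x": -0.0436, "y": -0.0169, "z": 0, "yaw": 0}, {"hand": -0.15, "x": -0.0436, "y": -0.0169, "z": 0, "yaw": 0}, {"hand": -0.15, "x": -0.0216, "y": -0.0084, "z": 0.02, "yaw": 0}, {"hand": -0.15, "x": 0, "y": 0, "z": 0.04, "yaw": 0}, {"hand": -0.15, "x": 0, "y": 0, "z": 0, "yaw": 0}, {"hand": -0.15, "x": 0, "y": 0, "z": 0, "yaw": 0}]'

```text
clock: 20.3
eef_pos: [601.9, -189.4, 151.4]
eef_rot: [-3.141, -0.0, 2.01]
wrist_force: [0.5, -0.4, 0.3]
finger_gap: 40.6
finger_force: 0.0
```

```bash
python3 - <<'E'
from h import *
go(602,-190)
s=camera("side")[:,:,::-1];cv2.imwrite("pics/d7_s.png",s)
go(602,-190)
cv2.imwrite("pics/d7.png",crop(s,265,185,75,100,6)[:600])
p=manip.read_state()["eef_pos"];ty=np.array([.905,.425,0]);tx=np.array([-.425,.905,0])
for a in(-20,20):print(proj("side",p+a*ty-8*tx).round(1))
E
```

```text
at [ 601.9 -189.4  151.4] 2.01 tx -0.6 ty -0.2
at [ 602.5 -189.3  152.6] 2.01 tx -0.4 ty -0.8
[298.4 229.9]
[314.7 223.9]
```

View pics/d7.png

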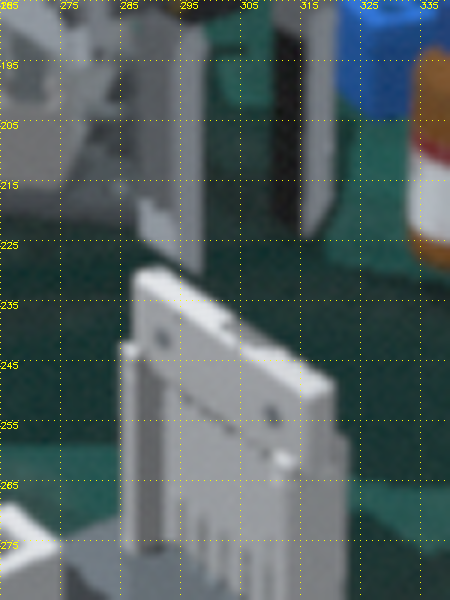

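```bash
python3 - <<'E'
from h import *
c=pl("side",303.75-.5,240.4-.35,120);print(c,(np.array(pl("side",316.7,250.8,120))-pl("side",287.2,233.3,120)),(np.array(pl("side",320.3,248.3,120))-pl("side",290.8,229.2,120)));go(c[0],c[1])
E
```

```text
[ 600.6 -191.1  120. ] [ 43.5 -76.1   0. ] [ 42.  -83.9   0. ]
at [ 602.5 -189.3  152.6] 2.01 tx -0.8 ty -2.5
```

Side view: the comb's top face corners are at (287,233), (291,229), (320,248) and (317,251), and the fingers straddle it. I'll shift about -2 mm along tool y, lower and grip.

Call:
arm_command --targets '[{"hand": -0.15, "x": -0.001, "y": -0.0015, "z": 0.01, "yaw": 0}, {"hand": -0.15, "x": 0, "y": 0, "z": 0.02, "yaw": 0}, {"hand": -0.15, "x": 0, "y": 0, "z": 0.02, "yaw": 0}, {"hand": -0.15, "x": 0, "y": 0, "z": 0.01, "yaw": 0}, {"hand": -0.15, "x": 0, "y": 0, "z": 0, "yaw": 0}, {"hand": -1, "x": 0, "y": 0, "z": 0, "yaw": 0}, {"hand": -1, "x": 0, "y": 0, "z": 0, "yaw": 0}, {"hand": -1, "x": 0, "y": 0, "z": 0, "yaw": 0}, {"hand": -1, "x": 0, "y": 0, "z": 0, "yaw": 0}]' --newtons 45

```text
clock: 21.25
eef_pos: [601.1, -191.3, 91.0]
eef_rot: [3.141, 0.001, 2.01]
wrist_force: [1.8, 1.6, 5.4]
finger_gap: 11.4
finger_force: 45.3
```

Call:
arm_command --targets '[{"hand": -1, "x": 0, "y": 0, "z": -0.01, "yaw": 0}, {"hand": -1, "x": 0, "y": 0, "z": -0.02, "yaw": 0}, {"hand": -1, "x": 0, "y": 0, "z": -0.03, "yaw": 0}, {"hand": -1, "x": 0, "y": 0, "z": -0.03, "yaw": 0}, {"hand": -1, "x": 0, "y": 0, "z": -0.03, "yaw": 0}, {"hand": -1, "x": 0, "y": 0, "z": 0, "yaw": 0}]'

```text
clock: 21.85
eef_pos: [602.2, -191.6, 215.8]
eef_rot: [3.136, 0.005, 2.01]
wrist_force: [0.2, -0.0, 0.2]
finger_gap: 11.8
finger_force: 45.0
```

Call:
arm_command --targets '[{"hand": -1, "x": 0, "y": 0, "z": -0.015, "yaw": 0.136}, {"hand": -1, "x": 0, "y": 0, "z": -0.01, "yaw": 0.136}, {"hand": -1, "x": 0, "y": 0, "z": 0, "yaw": 0.136}, {"hand": -1, "x": 0, "y": 0, "z": 0, "yaw": 0.136}, {"hand": -1, "x": 0, "y": 0, "z": 0, "yaw": 0.136}, {"hand": -1, "x": 0, "y": 0, "z": 0, "yaw": 0.136}, {"hand": -1, "x": 0, "y": 0, "z": 0, "yaw": 0}]'

```text
clock: 22.55
eef_pos: [600.7, -191.1, 234.9]
eef_rot: [-3.141, 0.0, 1.192]
wrist_force: [-0.6, 0.1, -1.1]
finger_gap: 11.6
finger_force: 45.0
```

Call:
arm_command --targets '[{"hand": -1, "x": 0.02, "y": -0.008, "z": 0, "yaw": 0}, {"hand": -1, "x": 0.04, "y": -0.0157, "z": 0, "yaw": 0}, {"hand": -1, "x": 0.0404, "y": -0.0157, "z": 0, "yaw": 0}, {"hand": -1, "x": 0.0405, "y": -0.0157, "z": 0, "yaw": 0}, {"hand": -1, "x": 0.0405, "y": -0.0157, "z": 0, "yaw": 0}, {"hand": -1, "x": 0.0405, "y": -0.0157, "z": 0, "yaw": 0}, {"hand": -1, "x": 0.0405, "y": -0.0157, "z": 0, "yaw": 0}, {"hand": -1, "x": 0.0405, "y": -0.0157, "z": 0, "yaw": 0}, {"hand": -1, "x": 0.0405, "y": -0.0157, "z": 0, "yaw": 0}, {"hand": -1, "x": 0.02, "y": -0.008, "z": 0, "yaw": 0}]'

```text
clock: 23.55
eef_pos: [602.4, 202.1, 235.0]
eef_rot: [-3.141, 0.0, 1.201]
wrist_force: [0.5, -0.5, -1.6]
finger_gap: 11.5
finger_force: 45.0
```

Call:
arm_command --targets '[{"hand": -1, "x": 0, "y": 0, "z": 0.02, "yaw": 0}, {"hand": -1, "x": 0, "y": 0, "z": 0.03, "yaw": 0}, {"hand": -1, "x": 0, "y": 0, "z": 0, "yaw": 0}, {"hand": -1, "x": 0, "y": 0, "z": 0, "yaw": 0}]'

```text
clock: 23.95
eef_pos: [603.0, 198.7, 185.9]
eef_rot: [-3.141, 0.0, 1.196]
wrist_force: [0.4, -0.6, 0.1]
finger_gap: 11.3
finger_force: 45.0
```

```bash
python3 - <<'E'
from h import *
go(603.7,198.5)
s=camera("side")[:,:,::-1];cv2.imwrite("pics/d8_s.png",s)
go(603.7,198.5)
cv2.imwrite("pics/d8.png",crop(s,240,125,65,85,7)[:595])
E
```

```text
at [603.  198.7 185.9] 1.196 tx 0.1 ty 0.7
at [603.5 198.7 186.8] 1.195 tx -0.1 ty 0.3
```

View pics/d8.png

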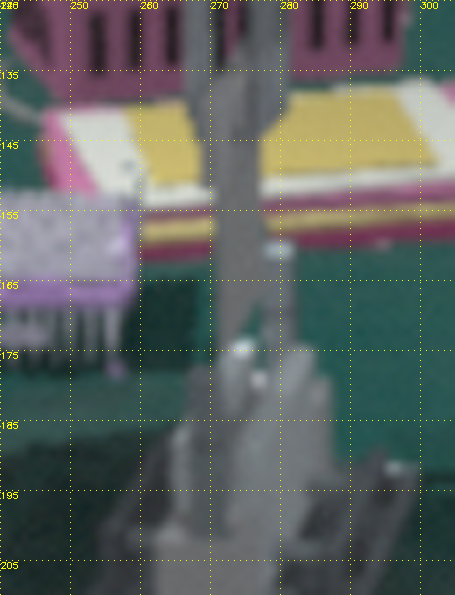

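Side view: the comb hangs upright between the bars (tops at (280,160) and (269,178)), its blade over the gap near (271–275,175), in line with the plates. I'll lower it into the mouth and check the force.

Call:
arm_command --targets '[{"hand": -1, "x": 0, "y": 0, "z": 0.01, "yaw": 0}, {"hand": -1, "x": 0, "y": 0, "z": 0.015, "yaw": 0}, {"hand": -1, "x": 0, "y": 0, "z": 0.01, "yaw": 0}, {"hand": -1, "x": 0, "y": 0, "z": 0.008, "yaw": 0}, {"hand": -1, "x": 0, "y": 0, "z": 0.006, "yaw": 0}, {"hand": -1, "x": 0, "y": 0, "z": 0, "yaw": 0}]'

```text
clock: 24.6
eef_pos: [602.8, 198.7, 135.4]
eef_rot: [-3.14, 0.001, 1.194]
wrist_force: [0.7, -0.4, -0.7]
finger_gap: 11.5
finger_force: 45.0
```

Call:
arm_command --targets '[{"hand": -1, "x": 0, "y": 0, "z": 0.004, "yaw": 0}, {"hand": -1, "x": 0, "y": 0, "z": 0.004, "yaw": 0}, {"hand": -1, "x": 0, "y": 0, "z": 0.003, "yaw": 0}, {"hand": -1, "x": 0, "y": 0, "z": 0, "yaw": 0}]'

```text
clock: 25.0
eef_pos: [602.9, 198.8, 125.0]
eef_rot: [-3.141, 0.0, 1.194]
wrist_force: [-0.4, -0.0, -0.6]
finger_gap: 11.7
finger_force: 45.0
```

Call:
arm_command --targets '[{"hand": -1, "x": 0, "y": 0, "z": 0.003, "yaw": 0}, {"hand": -1, "x": 0, "y": 0, "z": 0.003, "yaw": 0}, {"hand": -1, "x": 0, "y": 0, "z": 0.003, "yaw": 0}, {"hand": -1, "x": 0, "y": 0, "z": 0, "yaw": 0}]'

```text
clock: 25.4
eef_pos: [603.6, 199.0, 117.2]
eef_rot: [3.14, -0.001, 1.194]
wrist_force: [-0.4, 1.6, 4.8]
finger_gap: 11.4
finger_force: 45.0
```

Call:
arm_command --targets '[{"hand": -1, "x": 0, "y": -0.001, "z": 0.002, "yaw": 0}, {"hand": -1, "x": 0, "y": 0, "z": 0.003, "yaw": 0}, {"hand": -1, "x": 0, "y": 0, "z": 0.003, "yaw": 0}, {"hand": -1, "x": 0, "y": 0, "z": 0.002, "yaw": 0}, {"hand": -1, "x": 0, "y": 0, "z": 0, "yaw": 0}]'

```text
clock: 25.9
eef_pos: [602.2, 199.2, 106.4]
eef_rot: [3.141, -0.0, 1.194]
wrist_force: [-0.1, 0.8, 1.2]
finger_gap: 11.7
finger_force: 45.0
```

```bash
python3 - <<'E'
from h import *
f=[]
for _ in range(5):
    camera("side");s=manip.read_state();f.append(np.r_[s["eef_pos"],s["wrist_force"],s["moment"]])
f=np.mean(f,0);print(f.round(2));w=1.194
print("ty force",f[3:5]@[np.sin(w),-np.cos(w)],"tx",f[3:5]@[np.cos(w),np.sin(w)])
E
```

```text
[ 6.0214e+02  1.9926e+02  1.0639e+02  6.9000e-01  1.1900e+00  2.0900e+00
  2.2000e-01 -1.4000e-01 -2.9000e-01]
ty force 0.205578225889604 tx 1.365695982719671
```

Call:
arm_command --targets '[{"hand": -1, "x": 0, "y": 0, "z": 0.003, "yaw": 0}, {"hand": -1, "x": 0, "y": 0, "z": 0.003, "yaw": 0}]'

```text
clock: 26.35
eef_pos: [602.3, 199.1, 100.6]
eef_rot: [3.141, -0.0, 1.194]
wrist_force: [0.3, 0.0, 5.0]
finger_gap: 12.1
finger_force: 45.1
```

```bash
python3 - <<'E'
from h import *
f=[]
for _ in range(5):
    s=camera("side");r=manip.read_state();f.append(np.r_[r["eef_pos"],r["wrist_force"],r["moment"]]);print(r["wrist_force"].round(1))
f=np.mean(f,0);print(f.round(2));w=1.194
print("ty",f[3:5]@[np.sin(w),-np.cos(w)],"tx",f[3:5]@[np.cos(w),np.sin(w)])
s=s[:,:,::-1];cv2.imwrite("pics/d9_s.png",s);s0=cv2.imread("pics/d8_s.png")
# comb profile: column between fingers along comb near end; handle underside edge on near (-y) end
tx=np.array([.368,.930,0]);ty=np.array([.930,-.368,0]);P=np.array([602.8,198.9,0])
for z in(25,28,95,98,129,132):print(z,"comb near end handle",proj("side",P-48*tx+[0,0,z]).round(1),"blade",proj("side",P-35*tx+[0,0,z]).round(1))
g=cv2.cvtColor(s,cv2.COLOR_BGR2GRAY)
for c in range(265,283,2):print(c,g[150:190,c].tolist())
E
```

```text
[-0.   1.5  4.5]
[1.  0.9 0.5]
[ 0.1  1.6 -0.3]
[0.7 0.9 0.2]
[ 1.2  0.9 -0.3]
[ 6.0199e+02  1.9913e+02  1.0007e+02  5.9000e-01  1.1500e+00  9.1000e-01
  1.2000e-01 -1.3000e-01 -3.1000e-01]
ty 0.12842034852227846 tx 1.2854755639187843
25 comb near end handle [271.  206.4] blade [272.  204.3]
28 comb near end handle [271.  205.4] blade [272.  203.4]
95 comb near end handle [270.3 183.2] blade [271.4 181.2]
98 comb near end handle [270.3 182.1] blade [271.4 180.2]
129 comb near end handle [270.  171.4] blade [271.1 169.6]
132 comb near end handle [270.  170.4] blade [271.1 168.5]
265 [179, 190, 206, 199, 153, 108, 136, 169, 151, 107, 85, 79, 82, 83, 70, 56, 47, 47, 46, 42, 44, 41, 45, 44, 43, 45, 44, 49, 64, 72, 72, 73, 76, 84, 95, 97, 126, 131, 120, 117]
267 [102, 104, 109, 111, 107, 103, 104, 106, 104, 103, 100, 99, 99, 95, 93, 90, 88, 85, 81, 81, 79, 76, 71, 61, 56, 57, 57, 69, 82, 84, 81, 80, 87, 88, 91, 89, 93, 87, 83, 89]
269 [93, 94, 90, 92, 96, 100, 100, 100, 99, 101, 97, 98, 100, 100, 101, 100, 102, 98, 99, 100, 110, 111, 107, 105, 106, 105, 103, 95, 90, 88, 83, 84, 84, 84, 86
[... 434 characters left out ...]
 90, 76, 79, 85, 91, 89, 90, 88, 94, 98, 97, 93, 90, 90, 89, 88, 89, 93, 102, 105, 108, 108, 106, 101, 96, 97, 97, 105, 113, 117, 124, 122]
277 [93, 93, 95, 91, 94, 93, 94, 93, 92, 92, 93, 94, 93, 96, 100, 101, 102, 102, 103, 101, 101, 102, 102, 99, 99, 100, 101, 102, 106, 103, 95, 98, 108, 118, 121, 123, 123, 125, 128, 126]
279 [85, 87, 87, 86, 89, 87, 88, 88, 87, 88, 89, 93, 99, 100, 100, 103, 103, 103, 102, 102, 104, 105, 99, 90, 84, 84, 88, 99, 109, 121, 131, 125, 123, 126, 124, 123, 122, 119, 119, 119]
281 [149, 162, 135, 102, 92, 111, 124, 111, 86, 86, 91, 91, 92, 93, 93, 91, 93, 94, 89, 86, 88, 87, 85, 85, 100, 120, 134, 141, 143, 145, 140, 133, 126, 122, 119, 118, 118, 119, 119, 119]
```

Call:
arm_command --targets '[{"hand": -1, "x": 0, "y": 0, "z": 0, "yaw": 0.02}, {"hand": -1, "x": 0, "y": 0, "z": 0.0005, "yaw": 0}, {"hand": -1, "x": 0, "y": 0, "z": 0, "yaw": 0}, {"hand": -1, "x": 0, "y": 0, "z": 0, "yaw": 0}]'

```text
clock: 27.0
eef_pos: [602.1, 199.1, 100.0]
eef_rot: [3.141, 0.0, 1.174]
wrist_force: [0.8, 0.3, 3.7]
finger_gap: 11.6
finger_force: 45.0
```

```bash
python3 - <<'E'
from h import *
f=[]
for _ in range(6):
    s=camera("side");r=manip.read_state();f.append(np.r_[r["eef_pos"],r["wrist_force"],r["moment"]])
f=np.mean(f,0);print(f.round(2),r["eef_rot"],r["finger_force"],r["clock"]);w=1.175
print("ty",f[3:5]@[np.sin(w),-np.cos(w)],"tx",f[3:5]@[np.cos(w),np.sin(w)])
g=cv2.cvtColor(s[:,:,::-1],cv2.COLOR_BGR2GRAY);g6=cv2.cvtColor(cv2.imread("pics/d6.png"),cv2.COLOR_BGR2GRAY)
print("bar2 col 269",g[174:194,269].tolist(),"\nbefore",g6[174:194,269].tolist())
print("bar1 col 281",g[156:176,281].tolist(),"\nbefore",g6[156:176,281].tolist())
E
```

```text
[ 6.0216e+02  1.9914e+02  1.0005e+02  3.0000e-01 -4.0000e-01  3.0500e+00
 -1.5000e-01 -2.0000e-02  2.5000e-01] [ 3.14146712e+00 -1.03531187e-06  1.17385660e+00] 45.01087188720703 27.3
ty 0.4319817112689125 tx -0.2512825794673093
bar2 col 269 [105, 104, 103, 94, 92, 89, 83, 84, 84, 84, 85, 85, 84, 82, 77, 79, 84, 85, 86, 84] 
before [58, 57, 64, 87, 101, 93, 84, 83, 84, 83, 84, 84, 84, 80, 75, 76, 81, 84, 84, 85]
bar1 col 281 [126, 111, 89, 83, 87, 91, 92, 91, 91, 93, 93, 93, 92, 91, 90, 88, 84, 84, 95, 118] 
before [151, 130, 96, 110, 136, 122, 97, 95, 95, 94, 95, 94, 94, 86, 89, 95, 95, 105, 157, 199]
```

The twist moment changed sign, so the comb is in line to within about 0.01 rad. I'll split the difference and hand in.

Call:
arm_command --targets '[{"hand": -1, "x": 0, "y": 0, "z": 0, "yaw": -0.01}, {"hand": -1, "x": 0, "y": 0, "z": 0, "yaw": 0}, {"hand": -1, "x": 0, "y": 0, "z": 0, "yaw": 0}, {"hand": -1, "x": 0, "y": 0, "z": 0, "yaw": 0}]'

```text
clock: 27.7
eef_pos: [602.2, 199.2, 100.0]
eef_rot: [3.141, -0.0, 1.184]
wrist_force: [-0.4, -0.3, 4.4]
finger_gap: 11.8
finger_force: 45.0
```

```bash
python3 -c "
from cell import manip
print(manip.sign_off())"
```

```text
the job is handed in; nothing more can be done
None
```

I handed the job in at about 28 s; the hand-in returned no verdict. By the camera and force readings, both bars stand home and released in pockets 1 and 2, and the comb is gripped at 45 N between the plates with its handle an estimated 16 mm above them.

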